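# Clear the fixture off the laser controller and open its service lid

## Robot

A 6-joint arm with a two-finger parallel gripper is mounted at the origin on the work surface. World frame = base frame: x ahead of the robot, y to its left, z up, the work surface at z = 0. Lengths are in m, angles in degrees, forces in N, time in s.
With the tool pointing down it reaches from about 0.4 to 0.825 m from the base axis. Payload 7 kg.
Tool frame: the origin (TCP) lies where the fingers leave the gripper's body, on its centre line; the fingertips stand 66 mm ahead of it and the grasp point (between the pads) lies 47 mm ahead of it; z points along the fingers, y is the direction in which the jaws open and shut (so a half turn about z gives the same grasp; the last joint's range is limited). The gripper opens to 88 mm and grips with 3 to 60 N. Pads are 19 mm wide; open, the fingers measure 130 mm over their backs; the gripper's body (78 mm by 193 mm) begins 47 mm behind the grasp point.
Start: joints at [16.507, 20.546, 0.682, 0, -70.136, -16.507], TCP at [0.675, -0, 0.292] pointing down, gripper open.
Joint ranges: [-176.03, 176.03], [-82.01, 121.73], [-58.28, 71.71], [-173.87, 95.51], [-174.79, -0.11], [-173.66, 173.66]. Speed limits (degrees/s): [136.94, 136.94, 172.46, 180, 180, 180].

## Interface

Orientations are given as [roll, pitch, yaw] about the fixed x, y, z axes, in that order (R = Rz(yaw) Ry(pitch) Rx(roll)).
In Python, from plant import get_obs, snapshot, close_job gives the robot as it stands.
- The arm moves only by the tool play_rows, never from a script. Its argument "series" is a list of rows, each a list of 5 numbers: the opening in per cent of the stroke, from 0 (shut) to 100 (fully open), then the shift along the tool's x, y, z in m, then the turn about the tool's z in degrees. In form: [[jaw, dx, dy, dz, spin], ...]. A call has 1 to 10 rows; each row is the pose to reach, as a shift and turn from the pose commanded when the call began, along the tool's axes at that moment; what a row does not reach only later rows make up. A row lasts 1/10 s, in which the tool goes at most 50 mm and 8.59 degrees, less where a joint would pass 70% of its speed; a pose out of reach is approached as far as the arm can. A call with a gripper value outside its range is refused whole. The fingers move at their own pace and stop on an object; the grip force is fixed at half the most. Time passes only in rows, so rows that repeat a pose let the fingers close. It gives the time, the measured TCP pose, the force and the opening at its end, in the units of the state.
- get_obs(): the state, without advancing time (a new reading comes with each control period).
- snapshot(name): name is "scene" or "side" or "wrist"; returns a dict with "frame" (480x640x3 uint8, red, green, blue), "z_map" (480x640 float32, m along the optical axis (not along the pixel's ray), 0 where there is no reading), "mtx" (3x3 intrinsics, pixels), "camera_from_world" (4x4, takes a point from world to camera coordinates); the wrist camera has in their place "tool_from_camera" (4x4, takes a point from camera to tool coordinates, whose origin is the TCP and whose axes are the flange's). Camera axes: x right, y up, looking along -z (the intrinsics and any distortion apply to the point x, -y, -z); pixel columns grow to the right and rows downward; lengths in m; the calibration is good to about 2 mm. A picture is of the moment at which its call begins: read the wrist's pose just before it.
- close_job(): hands the job in, once; it reports no verdict.
The state is a dict: "clock": time; "joint_pos": joint angles; "qvel": joint speeds; "tau": joint torques, N m; "tool_pos": TCP position; "orientation": TCP orientation; "force": force on the tool from outside, world axes, zero at the start; "moment": the same for the moment, N m; "opening": finger opening in m.
Only numpy, scipy, OpenCV 4.12 (cv2) and the standard library are available. Lean on these libraries where they do the work, as an engineer would, in place of code of your own. Each camera call takes 0.05 s, during which the arm holds its last target.

## Task

Someone left an aluminium fixture on the service lid of the laser's controller box: first lift it off and set it down, without dropping it, standing upright on its base on the floor of the steel tray. Then turn both wing fasteners on the box's front ledge a full quarter turn clockwise so that they clear the lid, and swing the lid up by its handle until it stands about upright and stays open by itself. Leave all the other things on the bench where they are.

Things in the scene. Friction and masses are not known exactly. Their poses are not given: they have to be found in the camera images.
- fixture_center (a point): centre, half-way up, of the loose fixture (0.25 to 0.5 kg): an aluminium inverted T, 110 mm along its y, 70 mm high. Its base plate is 60 (x) x 110 (y) x 8 mm; an upright web 12 mm thick (x) and 110 mm long (y) rises from the middle of the base to 70 mm. z is up; this point is 35 mm above its underside and lies in the middle of the web. Grasp the web across its 12 mm, near the top. It starts standing on the lid, behind the handle
- fixture: the same fixture; origin at the centre of its underside, axes as above
- tray_in (a point): centre of the inner floor, 4 mm above the bench, of the fixed open steel tray: 160 x 160 mm outside, walls 4 mm thick and 22 mm high over the bench, x and y along its sides. It stands on one side of the controller box; on the other side lies a flat blue mouse mat
- cbox: the fixed white controller box, origin under the lid's centre at bench height, x pointing away from the robot across the box, y along it to the left. 280 mm along y; x from -150 to +105 mm; top at 85 mm. The front 50 mm (x -150 to -100) is a fixed ledge that carries the fasteners, the rest is the lid
- lid (a joint): lid angle in rad: 0 shut, 1.57 upright, stop at 1.75. The lid is a grey plate 200 (x) x 280 (y) x 6 mm, 0.45 kg, hinged along its far edge (box x = +100 mm), opening upward and away from the robot. Its hinge is stiff: it stays at any angle where it is left, and takes about 6 N at the handle to lift
- lid_handle (a point): middle of the lid's handle: a round steel bar of 10 mm diameter, 72 mm long parallel to the hinge, its axis 35 mm above the lid's face and 22 mm behind the lid's front edge (178 mm from the hinge line), with a post down to the lid at each end. The point turns with the lid; z is the lid's normal, y along the bar
- lid_hinge (a point): middle of the lid's hinge line (lid's underside, 79 mm above the bench); its y runs along the hinge, parallel to the box's y
- wing_left (a joint): angle in rad of the left (box +y) wing fastener: 0 locked (wing along box x, its rear end over the lid), 1.57 fully unlocked (wing along box y, clear of the lid), stops at both. Grows clockwise seen from above. Light friction (0.06 N m), stays where left. While locked it really holds the lid down
- wing_right (a joint): the same for the right (box -y) fastener, also clockwise
- wing_left_grip (a point): centre of the left steel wing: an upright bar 68 mm long (its x), 14 mm thick (its y), 28 mm high, turning about its middle; this point is on its turning axis, 14 mm below its top and 15.5 mm above the box's top. It sits 119 mm towards the robot from the lid's centre and 95 mm to the left. Turns with the wing
- wing_right_grip (a point): the same for the right wing, 95 mm to the right
- mouse: black computer mouse, 105 x 60 x 31 mm, on the mat, loose, to be left alone; origin at its underside
- mug: white mug, 76 mm across, 90 mm high, loose, to be left alone; origin at its underside
- bottle: closed cleaner bottle, 60 mm across, 150 mm high, loose, to be left alone; origin at its underside
- flange: turned steel flange, 80 mm across, 35 mm high, loose, to be left alone; origin at its underside
- driver: screwdriver lying on the bench in front of the robot, loose, to be left alone; origin at its underside
- caliper: steel caliper, 180 mm long, lying on the bench in front of the robot, loose, to be left alone; origin at its underside
- blanks: stack of aluminium blanks, 85 x 55 x 20 mm, loose, to be left alone; origin at its underside

How it is judged:
By the outcome, as a careful person would: the job done as asked, in the order asked, and still so for the second after the job is handed in, with the robot touching nothing.
It also fails if it takes over 72 s, if anything falls off the work surface, if the arm or the gripper's body presses on something with over 40 N, if the wrist force passes 120 N, or if a joint passes its speed limit or range.

## Working session

There is one attempt and no reset: what is moved stays moved. The work goes in short steps, Python scripts to look and compute and a tool call to move; the robot and the scene stay as the last step left them, time stands still between calls to the robot, and variables do not carry over. Pictures are saved under pics/ and viewed, and the job is handed in when it is done.

Besides the shell and the picture viewer there is one more tool, called after ">>>" as name(argument=value, ...) on one line, values as JSON. play_rows: Moves the arm, as the interface text tells. Its arguments: {"type":"object","properties":{"series":{"type":"array"}},"required":["series"]}

```bash
mkdir -p pics; ls
python3 - <<'E'
from plant import get_obs, snapshot
import cv2,numpy as np
print(get_obs())
for n in ["scene","side","wrist"]:
    s=snapshot(n); cv2.imwrite(f"pics/{n}0.png",s["frame"][:,:,::-1]); np.savez(f"{n}0.npz",**s)
    print(n,[k for k in s]); print(s["mtx"]); print(s.get("camera_from_world",s.get("tool_from_camera")))
E
```

```text
pics
{'clock': 0.0, 'joint_pos': array([ 1.65075185e+01,  2.05927798e+01,  6.33192917e-01, -2.10808168e-02,
       -7.01370959e+01, -1.65047955e+01]), 'qvel': array([ 0.02472153,  0.01863762,  0.02185485,  0.09912785, -0.04651304,
        0.00184899]), 'tau': array([-8.00930356e-04, -5.82726967e+01,  2.93058443e+01,  6.99745238e+00,
        6.93249181e-03, -2.06530804e-04]), 'tool_pos': array([ 6.74606984e-01, -8.61291347e-06,  2.91199996e-01]), 'orientation': array([ 1.79901670e+02, -8.46938762e-03, -9.00044491e+01]), 'force': array([0.45770015, 0.19858752, 0.90954986]), 'moment': array([-0.05653316,  0.02278565, -0.0427514 ]), 'opening': 0.08771016133063574}
scene ['frame', 'z_map', 'mtx', 'camera_from_world']
[[587.38823088   0.         321.28453989]
 [  0.         587.38823088 230.73971603]
 [  0.           0.           1.        ]]
[[-0.42975509  0.90282592  0.01469441  0.23976331]
 [-0.49332458 -0.24839603  0.83362478  0.18383978]
 [ 0.75626809  0.35100538  0.55213568 -1.66082827]
 [ 0.          0.          0.          1.        ]]
side ['frame', 'z_map', 'mtx', 'camera_from_world']
[[589.89506275   0.         314.30303594]
 [  0.         589.89506275 237.5800943 ]
 [  0.           0.           1.        ]]
[[ 0.93913918 -0.34345026 -0.00771518 -0.50216694]
 [ 0.22380741  0.59463786  0.77221504 -0.20107048]
 [-0.26062971 -0.72694411  0.63531442 -1.16331113]
 [ 0.          0.          0.          1.        ]]
wrist ['frame', 'z_map', 'mtx', 'tool_from_camera']
[[432.93708016   0.         310.4588288 ]
 [  0.         432.93708016 241.01061072]
 [  0.           0.           1.        ]]
[[ 1.00257533e-03  9.50783945e-01  3.09853005e-01  8.45284305e-02]
 [ 9.99999473e-01 -8.85176737e-04 -5.19481726e-04 -6.12187215e-04]
 [-2.19640213e-04  3.09853363e-01 -9.50784332e-01 -9.26687381e-02]
 [ 0.00000000e+00  0.00000000e+00  0.00000000e+00  1.00000000e+00]]
```

View pics/scene0.png

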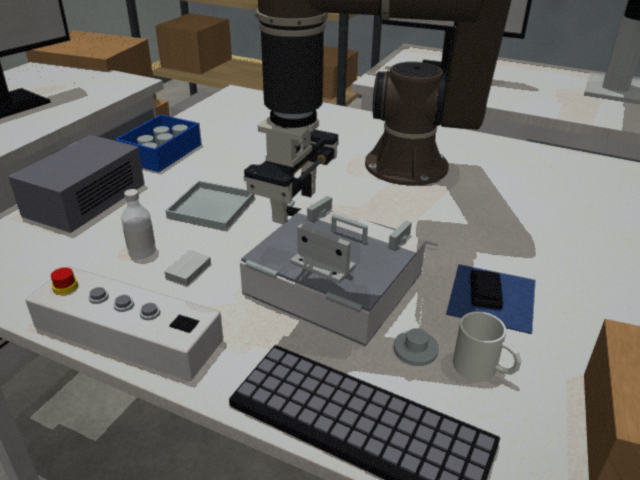

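View pics/side0.png

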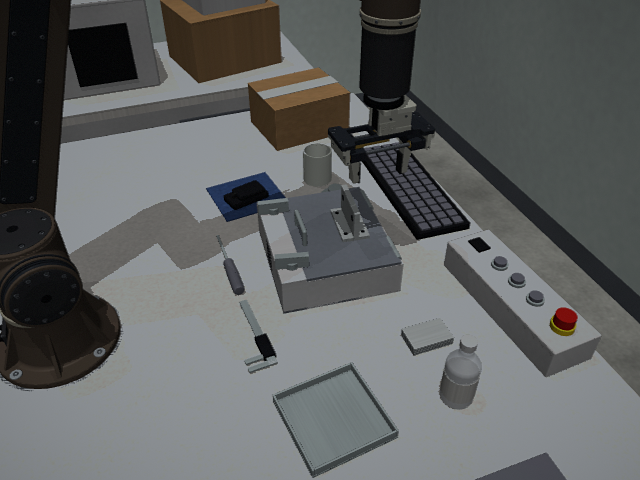

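View pics/wrist0.png

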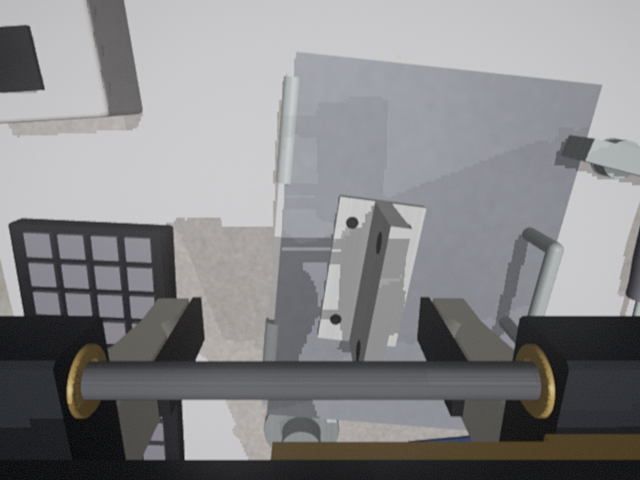

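The scene view shows the fixture on the lid near (322,250), the tray at (210,204), and the wings at (320,208) and (400,235). The side view shows the driver and caliper between the robot and the box, the tray at (335,418), and the bottle and blanks beyond it. Next I'll build a metric top-down map from the depth images.

```bash
cat > h.py <<'E'
import numpy as np,cv2
from scipy.spatial.transform import Rotation as R
def cloud(s,obs=None):
    z=s["z_map"]; K=s["mtx"]; v,u=np.mgrid[:480,:640]
    P=np.stack([(u-K[0,2])/K[0,0]*z,-(v-K[1,2])/K[1,1]*z,-z],-1).reshape(-1,3)
    if "camera_from_world" in s:
        T=np.linalg.inv(s["camera_from_world"])
    else:
        W=np.eye(4); W[:3,:3]=R.from_euler("xyz",obs["orientation"],degrees=True).as_matrix(); W[:3,3]=obs["tool_pos"]
        T=W@s["tool_from_camera"]
    P=P@T[:3,:3].T+T[:3,3]
    ok=z.reshape(-1)>0
    return P[ok],s["frame"].reshape(-1,3)[ok]
E
python3 - <<'E'
from h import *
from plant import get_obs
o=get_obs()
x0,x1,y0,y1=.3,.95,-.4,.5; sc=800
for n in ["scene","side","wrist"]:
    s=dict(np.load(f"{n}0.npz")); P,C=cloud(s,o)
    m=(P[:,0]>x0)&(P[:,0]<x1)&(P[:,1]>y0)&(P[:,1]<y1)&(P[:,2]<.2); P=P[m];C=C[m]
    o_=np.argsort(P[:,2]);P=P[o_];C=C[o_]
    im=np.zeros((int((x1-x0)*sc)+1,int((y1-y0)*sc)+1,3),np.uint8)
    im[((x1-P[:,0])*sc).astype(int),((y1-P[:,1])*sc).astype(int)]=C[:,::-1]
    for k in range(4,10): cv2.line(im,(0,int((x1-k/10)*sc)),(720,int((x1-k/10)*sc)),(0,255,255),1)
    for k in range(-4,5): cv2.line(im,(int((y1-k/10)*sc),0),(int((y1-k/10)*sc),520),(0,255,0) if k else (0,0,255),1)
    cv2.imwrite(f"pics/top_{n}.png",im)
    b=P[(P[:,2]>-.02)&(P[:,2]<.012)]; print(n,"bench z",np.median(b[:,2]), len(P))
    b=P[(P[:,2]>.07)&(P[:,2]<.1)]; print("lid z",np.median(b[:,2]))
E
```

```text
scene bench z 0.001958582950388532 110705
lid z 0.0849309365446772
side bench z 0.0013717646076715218 80635
lid z 0.08481329873274523
wrist bench z 0.00040369778170690207 223803
lid z 0.08531255293672285
```

View pics/top_side.png

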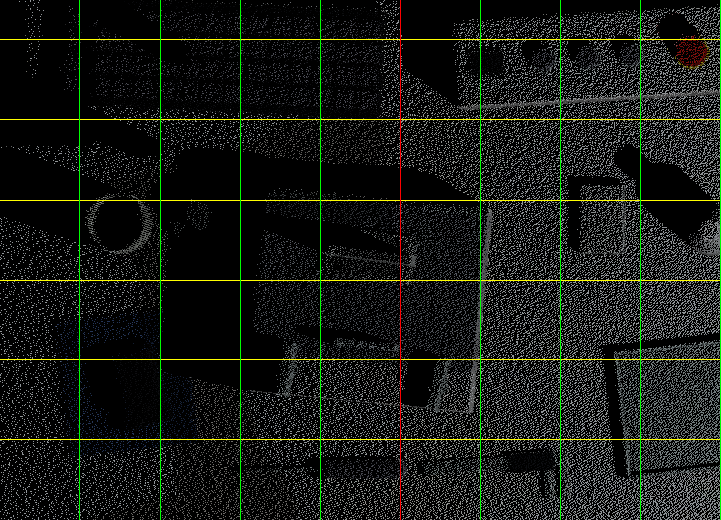

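View pics/top_scene.png

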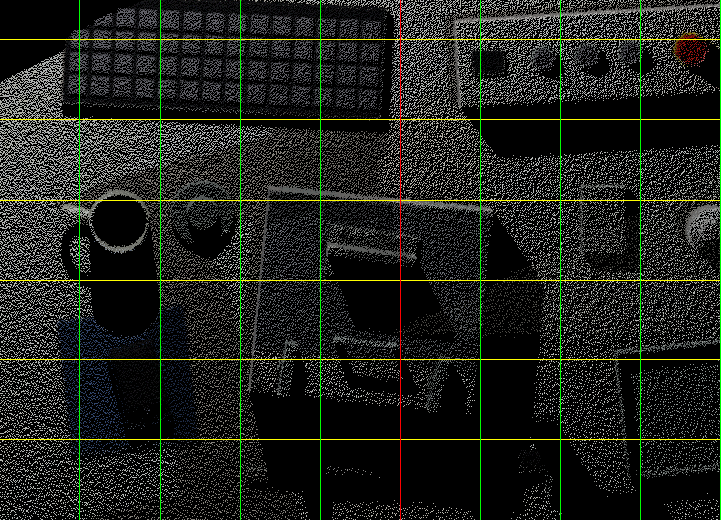

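View pics/top_wrist.png

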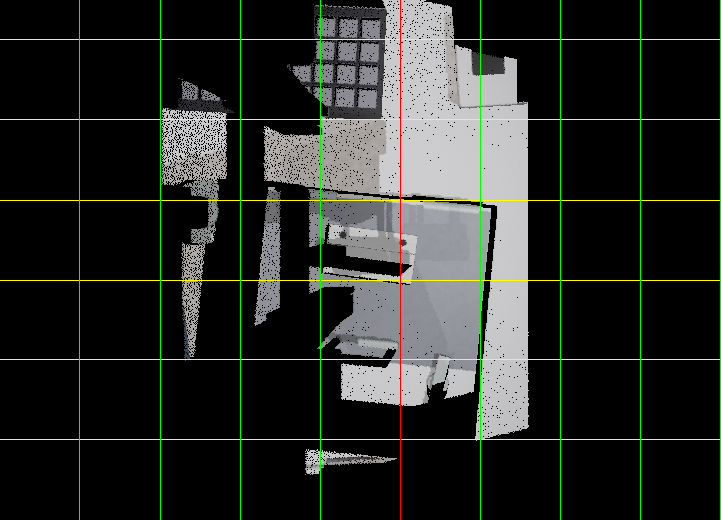

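Run:
```python
from h import *
from plant import get_obs
o=get_obs()
PP={}
for n in ["scene","side","wrist"]:
    PP[n]=cloud(dict(np.load(f"{n}0.npz")),o)[0]
def sel(P,xr,yr,zr): return P[(P[:,0]>xr[0])&(P[:,0]<xr[1])&(P[:,1]>yr[0])&(P[:,1]<yr[1])&(P[:,2]>zr[0])&(P[:,2]<zr[1])]
def rect(q,l):
    if len(q)<10: print(l,len(q));return
    r=cv2.minAreaRect((q[:,:2]*1000).astype(np.float32)); print(l,len(q),np.round(r[0],1),np.round(r[1],1),round(r[2],1),"mean",np.round(q.mean(0)*1000,1))
for n,P in PP.items():
    rect(sel(P,(.44,.72),(-.2,.15),(.082,.088)),n+" top")
    rect(sel(P,(.58,.72),(-.12,.06),(.145,.158)),n+" webtop")
    rect(sel(P,(.58,.72),(-.12,.06),(.0885,.096)),n+" base")
    rect(sel(P,(.48,.56),(-.12,.02),(.118,.13)),n+" handle")
    rect(sel(P,(.42,.56),(.02,.1),(.11,.118)),n+" wingL")
    rect(sel(P,(.42,.56),(-.2,-.1),(.11,.118)),n+" wingR")
    rect(sel(P,(.3,.56),(.2,.5),(.0165,.026)),n+" tray")
    rect(sel(P,(.35,.42),(-.3,.25),(.006,.05)),n+" tools")
    rect(sel(P,(.6,.75),(.25,.3),(.01,.05)),n+" blanks")
A=np.vstack(list(PP.values()))
# height map
x0,x1,y0,y1=.3,.95,-.4,.5; sc=1000
```

```text
scene top 5586 [575.1  28.9] [269.2 262.5] 84.1 mean [600.1  32.9  86.3]
scene webtop 330 [628.9  20.7] [81.  18.4] 80.2 mean [632.   21.2 153.2]
scene base 590 [642.7 -23.1] [169.5 114.1] 81.2 mean [ 6.494e+02 -6.000e-01  9.230e+01]
scene handle 42 [504.9 -17.3] [79.4 15.2] 71.0 mean [516.3   3.7 123.2]
scene wingL 17 [525.4  64.1] [ 9.6 37.6] 3.1 mean [525.5  77.4 113.8]
scene wingR 0
scene tray 348 [470.  325.2] [108.9  59.8] 14.8 mean [490.2 324.5  21.1]
scene tools 250 [384.8 -26.7] [ 69.6 545.9] 0.1 mean [ 376.2 -135.    16.1]
scene blanks 594 [685.6 268.4] [77.9 36.7] 0.2 mean [690.9 265.5  20. ]
side top 6109 [574.3  27.5] [269.4 257.1] 84.4 mean [568.7   6.2  85.7]
side webtop 178 [628.6  19.9] [80.6 13.8] 82.0 mean [626.9  17.4 153.9]
side base 528 [635.7 -23. ] [168.3 114.3] 87.2 mean [626.5   1.   92.3]
side handle 38 [507.7 -21.3] [81.9 10.3] 75.7 mean [514.    3.7 123. ]
side wingL 3
side wingR 0
side tray 263 [462.3 304.2] [ 59.1 112.5] 75.4 mean [452.7 307.5  21.2]
side tools 1561 [380.3 -32.7] [ 68.1 535. ] 1.3 mean [ 370.7 -108.8   14.8]
side blanks 62 [679.7 268.3] [37.9 38.7] 9.5 mean [677.4 262.2  30.2]
wrist top 75699 [575.6  30. ] [265.1 258.1] 84.4 mean [578.3 -21.9  85.3]
wrist webtop 3152 [630.3  21.3] [79.1 12.7] 82.3 mean [630.8  18.2 154.3]
wrist base 5012 [630.4  23. ] [82.4 60.5] 82.4 mean [637.3  16.5  93.2]
wrist handle 495 [518.4  11. ] [18.2 10.4] 86.4 mean [519.8  10.8 123.3]
wrist wingL 24 [526.7  55.6] [52.5  2. ] 84.5 mean [528.2  70.  113. ]
wrist wingR 0
wrist tray 0
wrist tools 678 [374.7  68.6] [10.6 85.2] 9.3 mean [374.6  72.9  14.5]
wrist blanks 300 [683.9 258.6] [77.7 19.7] 3.1 mean [686.1 256.1  12.1]
```

```bash
cat >> h.py <<'E'
def sel(P,xr,yr,zr): return P[(P[:,0]>xr[0])&(P[:,0]<xr[1])&(P[:,1]>yr[0])&(P[:,1]<yr[1])&(P[:,2]>zr[0])&(P[:,2]<zr[1])]
def rect(q,l):
    if len(q)<10: print(l,len(q));return
    r=cv2.minAreaRect((q[:,:2]*1000).astype(np.float32)); print(l,len(q),np.round(r[0],1),np.round(r[1],1),round(r[2],1),"mean",np.round(q.mean(0)*1000,1))
E
python3 - <<'E'
from h import *
from plant import get_obs
o=get_obs()
PP={}
for n in ["scene","side","wrist"]:
    PP[n]=cloud(dict(np.load(f"{n}0.npz")),o)[0]
PP["fix"]=np.vstack([PP["scene"],PP["side"]])
PP["all"]=np.vstack([PP["fix"],PP["wrist"]])
for n,P in PP.items():
    rect(sel(P,(.40,.73),(-.2,.25),(.0835,.0865)),n+" top")
    rect(sel(P,(.58,.72),(-.06,.12),(.145,.16)),n+" webtop")
    rect(sel(P,(.58,.72),(-.06,.12),(.0895,.096)),n+" base")
    rect(sel(P,(.48,.56),(-.02,.12),(.118,.13)),n+" handle")
    rect(sel(P,(.42,.56),(-.1,-.02),(.106,.119)),n+" wingR")
    rect(sel(P,(.42,.56),(.1,.2),(.106,.119)),n+" wingL")
    rect(sel(P,(.3,.56),(-.5,-.2),(.0165,.026)),n+" tray")
    rect(sel(P,(.34,.42),(-.25,.25),(.008,.05)),n+" tools")
    rect(sel(P,(.6,.75),(-.31,-.2),(.01,.03)),n+" blanks")
    rect(sel(P,(.6,.75),(-.5,-.32),(.03,.2)),n+" bottle")
    rect(sel(P,(.6,.75),(.3,.45),(.08,.1)),n+" mug")
E
```

```text
scene top 3212 [575.4  35.8] [284.  262.5] 84.4 mean [597.3  51.9  85.6]
scene webtop 500 [631.8  36.1] [112.4  18.5] 80.8 mean [634.3  38.5 153.4]
scene base 622 [644.7  27.5] [177.1 121.9] 87.7 mean [648.4  38.6  93.6]
scene handle 179 [521.7  42.5] [82.2 11.2] 83.9 mean [522.7  44.2 124. ]
scene wingR 208 [470.6 -47.5] [20.9 71.2] 75.1 mean [474.3 -46.8 113.9]
scene wingL 218 [488.9 141.2] [17.5 74.6] 80.8 mean [492.7 141.9 114.2]
scene tray 595 [ 440.4 -356. ] [167.8 165. ] 5.4 mean [ 447.1 -357.4   21.2]
scene tools 155 [371.7   0.4] [382.8  46.6] 87.6 mean [367.4 -52.2  16.4]
scene blanks 853 [ 677.1 -253.4] [89.4 58. ] 0.5 mean [ 681.  -250.    20.5]
scene bottle 1374 [ 670.7 -382.1] [48.7 60.7] 34.7 mean [ 674.3 -376.2   87.9]
scene mug 656 [672.3 350.8] [78.  77.3] 27.5 mean [675.5 352.   87.4]
side top 4113 [574.3  37.5] [287.6 258.1] 84.4 mean [569.5  14.6  85.2]
side webtop 249 [630.9  37.6] [117.   13.9] 82.2 mean [628.9  31.8 154.3]
side base 519 [639.   28.7] [175.7 114.9] 86.0 mean [622.6  26.2  93.3]
side handle 119 [519.5  40.5] [82.  10.7] 84.0 mean [518.3  37.8 12
[... 1932 characters left out ...]
 [116.9  18.5] 80.8 mean [631.5  24.2 154.2]
all base 7612 [642.9  27.4] [178.2 122.3] 86.4 mean [638.7  30.6  93.3]
all handle 1592 [520.8  41.5] [84.3 13. ] 84.0 mean [521.3  29.3 123.6]
all wingR 1946 [470.6 -47.7] [21.2 71.1] 74.2 mean [485.3 -51.1 114. ]
all wingL 439 [488.7 141.7] [22.7 74.6] 77.9 mean [490.5 140.4 113.6]
all tray 1759 [ 440.4 -355.6] [168.4 164.7] 5.8 mean [ 441.6 -360.9   21.2]
all tools 1944 [370.9 -10.4] [408.2  46.9] 87.7 mean [368.9 -16.9  15.3]
all blanks 1982 [ 676.6 -252.9] [60.9 89.2] 89.3 mean [ 676.5 -253.6   20.1]
all bottle 3268 [ 662.1 -387.3] [65.1 62.5] 15.2 mean [ 660.8 -390.    90.6]
all mug 918 [671.3 351.7] [78.3 79.5] 23.6 mean [674.3 351.1  87.3]
```

The fits agree across views:
- **Box:** origin (0.598, 0.035), yaw −5.6°
- **Handle:** (0.5205, 0.042)
- **Wings:** (0.489, 0.141) at roughly −11° and (0.470, −0.048) at roughly −14°
- **Fixture:** (0.632, 0.037), yaw −7.7°
- **Tray:** (0.440, −0.356), yaw +5.8°

I'll move above the fixture first.

>>> play_rows(series=[[100,-0.012,0.014,0,3],[100,-0.025,0.028,0,6],[100,-0.037,0.042,0.01,7.7],[100,-0.037,0.042,0.03,7.7],[100,-0.037,0.042,0.05,7.7],[100,-0.037,0.042,0.06,7.7],[100,-0.037,0.042,0.06,7.7],[100,-0.037,0.042,0.06,7.7]])

```text
clock: 0.95
tool_pos: [0.6334, 0.0369, 0.2326]
orientation: [-180.0, -0.0, -97.7]
force: [0.2, -0.3, -0.1]
opening: 0.0875
```

```bash
cat >> h.py <<'E'
def rel(x,y,z,yaw):
    "x,y: grasp point; z: grasp height"
    from plant import get_obs
    o=get_obs(); Rm=R.from_euler("xyz",o["orientation"],degrees=True).as_matrix()
    d=Rm.T@(np.array([x,y,z+.047])-o["tool_pos"]); s=(o["orientation"][2]-yaw+180)%360-180
    print("clock",round(o["clock"],2),"pos",o["tool_pos"].round(4),"rpy",o["orientation"].round(2),"F",o["force"].round(1),"op",round(o["opening"],4),"j",o["joint_pos"].round(0)); print("move",d.round(4),"spin",round(s,1))
E
python3 - <<'E'
from h import *
from plant import get_obs,snapshot
rel(.632,.037,.142,-97.7)
o=get_obs(); s=snapshot("wrist"); cv2.imwrite("pics/w1.png",s["frame"][:,:,::-1])
P,_=cloud(s,o); rect(sel(P,(.58,.72),(-.06,.12),(.147,.16)),"web"); rect(sel(P,(.58,.72),(-.06,.12),(.0895,.096)),"base")
E
```

```text
clock 0.95 pos [0.6334 0.0369 0.2326] rpy [-1.7998e+02 -2.0000e-02 -9.7700e+01] F [ 0.2 -0.3 -0.1] op 0.0875 j [ 21.  19.  -9.   0. -61. -29.]
move [0.0001 0.0014 0.0436] spin 0.0
web 5498 [632.4  37.1] [110.8  12.1] 82.4 mean [630.5  23.3 155. ]
base 14152 [632.4  37.1] [110.7  60.2] 82.3 mean [632.   32.5  93.1]
```

View pics/w1.png

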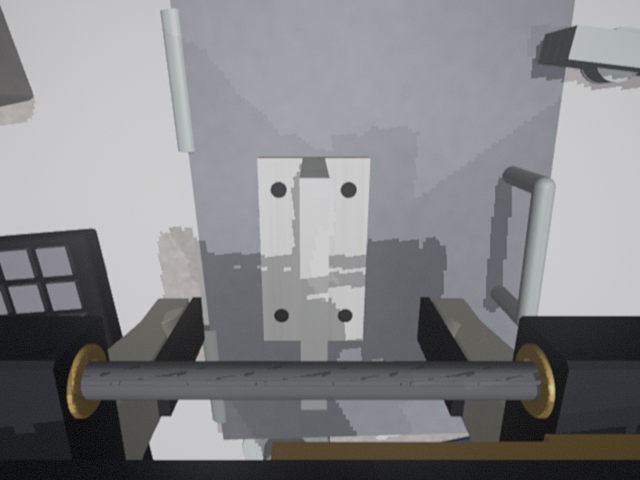

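The web now runs vertically through the picture at about column 313, midway between the fingers and aligned with them. Fixture centre is (0.6324, 0.0371). Descend and grip.

>>> play_rows(series=[[100,0,0.001,0.015,0],[100,0,0.001,0.03,0],[100,0,0.001,0.04,0],[100,0,0.001,0.044,0],[100,0,0.001,0.044,0],[30,0,0.001,0.044,0],[5,0,0.001,0.044,0],[0,0,0.001,0.044,0],[0,0,0.001,0.044,0],[0,0,0.001,0.044,0]])

```text
clock: 2.0
tool_pos: [0.632, 0.0371, 0.1883]
orientation: [-180.0, 0.0, -97.7]
force: [-0.8, 0.3, 0.2]
opening: 0.0535
```

>>> play_rows(series=[[0,0,0,0,0],[0,0,0,0,0],[0,0,0,0,0],[0,0,0,0,0],[0,0,0,-0.005,0],[0,0,0,-0.01,0],[0,0,0,-0.02,0],[0,0,0,-0.03,0],[0,0,0,-0.03,0]])

```text
clock: 2.9
tool_pos: [0.6329, 0.0373, 0.2204]
orientation: [-179.8, 0.1, -97.7]
force: [1.0, 0.2, -2.4]
opening: 0.0119
```

Run:
```python
from h import *
from plant import get_obs,snapshot
rel(.44,-.356,.2,-84.2)
s=snapshot("side"); cv2.imwrite("pics/s1.png",s["frame"][:,:,::-1])
```

```text
clock 2.9 pos [0.6329 0.0373 0.2204] rpy [-1.7983e+02  6.0000e-02 -9.7680e+01] F [ 1.   0.2 -2.4] op 0.0119 j [ 21.  20. -10.   0. -60. -29.]
move [ 0.4155  0.1385 -0.0275] spin -13.5
```

View pics/s1.png

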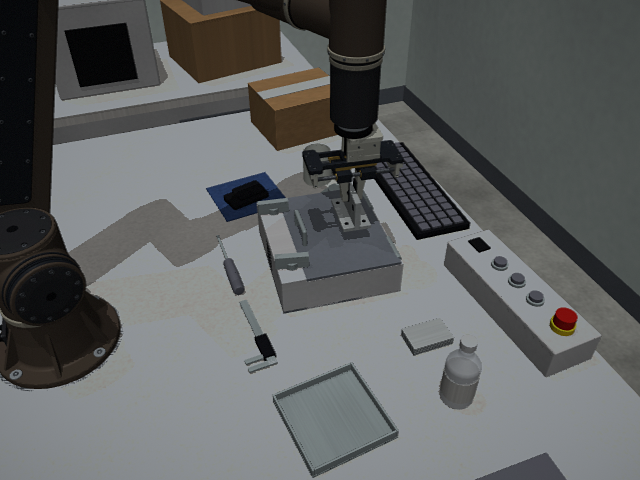

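Held at 11.9 mm opening, weight about 2.5 N. Raise a bit more and carry to the tray.

>>> play_rows(series=[[0,0.0,0,-0.01,0],[0,0.01,0,-0.02,0],[0,0.025,0.005,-0.028,0],[0,0.045,0.012,-0.03,-1],[0,0.07,0.02,-0.03,-2],[0,0.095,0.03,-0.03,-3],[0,0.12,0.04,-0.03,-4],[0,0.145,0.048,-0.03,-5],[0,0.17,0.056,-0.03,-6],[0,0.195,0.065,-0.03,-7]])

```text
clock: 3.95
tool_pos: [0.5402, -0.1493, 0.2489]
orientation: [-180.0, -0.0, -90.7]
force: [0.5, 0.2, -2.6]
opening: 0.0115
```

```bash
python3 -c "
from h import *
rel(.44,-.356,.16,-84.2)"
```

```text
clock 3.95 pos [ 0.5402 -0.1493  0.2489] rpy [-179.96   -0.    -90.69] F [ 0.5  0.2 -2.6] op 0.0115 j [  5.  12. -18.   0. -61.  -5.]
move [0.2079 0.0977 0.0419] spin -6.5
```

>>> play_rows(series=[[0,0.025,0.012,0,-1],[0,0.05,0.024,0,-2],[0,0.075,0.035,0,-3],[0,0.1,0.047,0.01,-4],[0,0.13,0.061,0.02,-5],[0,0.16,0.075,0.03,-6],[0,0.185,0.087,0.035,-6.5],[0,0.2,0.094,0.04,-6.5],[0,0.207,0.097,0.042,-6.5],[0,0.207,0.097,0.042,-6.5]])

```text
clock: 4.95
tool_pos: [0.4408, -0.3542, 0.2063]
orientation: [180.0, 0.0, -84.3]
force: [0.4, 0.3, -2.3]
opening: 0.0119
```

Run:
```python
from h import *
from plant import get_obs,snapshot
rel(.44,-.356,.062,-84.2)
o=get_obs();A=[]
for n in ["side","scene"]:
    s=snapshot(n); cv2.imwrite(f"pics/{n}2.png",s["frame"][:,:,::-1]); P,_=cloud(s,o);A.append(P)
    rect(sel(P,(.3,.56),(-.5,-.2),(.017,.025)),n+" tray")
    rect(sel(P,(.3,.56),(-.5,-.2),(.06,.11)),n+" fixt"); q=sel(P,(.38,.5),(-.42,-.29),(.05,.2)); print(np.percentile(q[:,2],[0,1,5]))
```

```text
clock 4.95 pos [ 0.4408 -0.3542  0.2063] rpy [ 1.7999e+02  1.0000e-02 -8.4310e+01] F [ 0.4  0.3 -2.3] op 0.0119 j [-19.  14. -20.  -0. -56.  25.]
move [0.0017 0.0009 0.0973] spin -0.1
side tray 942 [ 439.9 -354.9] [161.4 163.6] 6.4 mean [ 434.5 -374.6   21.3]
side fixt 1168 [ 440.4 -356.2] [ 60.9 108. ] 6.0 mean [ 430.4 -369.5  106. ]
[0.09637649 0.09941753 0.10292534]
scene tray 536 [ 439.6 -355.5] [169.2 165.4] 6.4 mean [ 443.8 -354.1   21.1]
scene fixt 391 [ 442.6 -353.6] [ 65.4 115.1] 7.1 mean [ 457.1 -346.1  106.6]
[0.09611261 0.10080491 0.10443346]
```

View pics/side2.png

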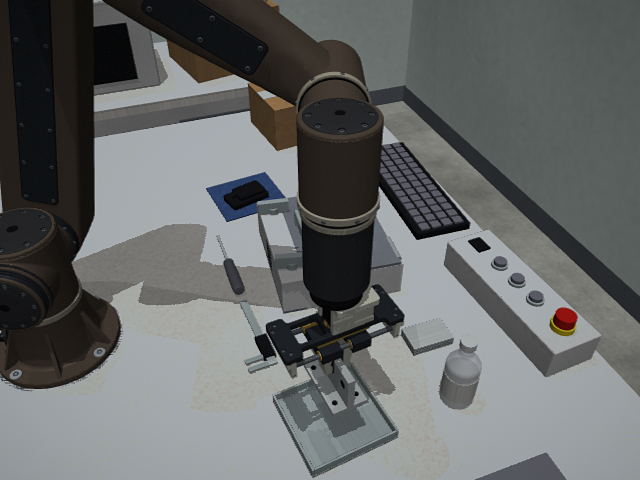

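The fixture is centred over the tray and upright. By the grasp offset, the underside should reach the floor after 99 mm. Go down 94 mm, then ease in.

>>> play_rows(series=[[0,0.001,0.001,0.015,0],[0,0.001,0.001,0.03,0],[0,0.001,0.001,0.045,0],[0,0.001,0.001,0.06,0],[0,0.001,0.001,0.072,0],[0,0.001,0.001,0.082,0],[0,0.001,0.001,0.089,0],[0,0.001,0.001,0.094,0],[0,0.001,0.001,0.094,0]])

```text
clock: 5.95
tool_pos: [0.4414, -0.3544, 0.1124]
orientation: [-180.0, -0.0, -84.2]
force: [0.0, -0.2, -2.1]
opening: 0.0117
```

>>> play_rows(series=[[0,0,0,0.001,0],[0,0,0,0.002,0],[0,0,0,0.003,0],[0,0,0,0.003,0]])

```text
clock: 6.35
tool_pos: [0.4415, -0.3544, 0.1119]
orientation: [-179.9, -0.1, -84.1]
force: [-5.8, 7.6, 22.0]
opening: 0.012
```

>>> play_rows(series=[[0,0,0,0.001,0],[0,0,0,0.001,0]])

```text
clock: 6.55
tool_pos: [0.4415, -0.3544, 0.1119]
orientation: [-179.9, -0.1, -84.1]
force: [-8.4, 10.9, 30.8]
opening: 0.0118
```

Contact came about 4 mm early, with some side force. I'll back off slightly and look.

>>> play_rows(series=[[0,0,0,-0.003,0],[0,0,0,-0.004,0],[0,0,0,-0.004,0]])

```text
clock: 6.85
tool_pos: [0.4411, -0.3544, 0.1121]
orientation: [-180.0, -0.0, -84.2]
force: [1.3, -0.6, -2.0]
opening: 0.0117
```

Run:
```python
from h import *
from plant import get_obs,snapshot
rel(.44,-.356,.062,-84.2)
o=get_obs()
for n in ["side","scene","wrist"]:
    s=snapshot(n); P,C=cloud(s,o); np.savez(f"{n}3.npz",**s)
    f=s["frame"][:,:,::-1]
    f=f[280:480,220:480] if n=="side" else (f[150:300,130:330] if n=="scene" else f)
    cv2.imwrite(f"pics/{n}3.png",cv2.resize(f,None,fx=3 if n!="wrist" else 1,fy=3 if n!="wrist" else 1,interpolation=cv2.INTER_CUBIC))
    # base top plane and web-top
    q=sel(P,(.38,.5),(-.42,-.29),(.007,.03)); rect(q,n+" base")
    if len(q)>30:
        A=np.c_[q[:,:2]-[.44,-.355],np.ones(len(q))]; w=np.ones(len(q),bool)
        for _ in range(5):
            c=np.linalg.lstsq(A[w],q[w,2],rcond=None)[0]; w=abs(A@c-q[:,2])<.0025
        print("plane",c.round(4),w.sum())
    q=sel(P,(.38,.5),(-.42,-.29),(.06,.078)); 
    for y in np.arange(-.41,-.29,.015):
        k=q[abs(q[:,1]-y)<.0075]; print(round(y,3),len(k),k[:,2].max().round(4) if len(k) else None,end=' | ')
    print()
```

```text
clock 6.85 pos [ 0.4411 -0.3544  0.1121] rpy [-179.98   -0.    -84.21] F [ 1.3 -0.6 -2. ] op 0.0117 j [-19.  21. -26.  -0. -43.  25.]
move [0.0015 0.0012 0.0031] spin -0.0
side base 1236 [ 439.8 -355.8] [119.3 126.5] 0.2 mean [ 433.  -373.4   12.9]
plane [0.0056 0.     0.0127] 828
-0.41 71 0.0765 | -0.395 83 0.0777 | -0.38 86 0.0774 | -0.365 131 0.0777 | -0.35 1 0.0688 | -0.335 0 None | -0.32 0 None | -0.305 0 None | 
scene base 700 [ 439.6 -359.5] [109.  130.5] 6.9 mean [ 454.3 -348.4   15.3]
plane [-0.1495 -0.019   0.0168] 322
-0.41 0 None | -0.395 1 0.0608 | -0.38 2 0.062 | -0.365 10 0.0702 | -0.35 62 0.078 | -0.335 62 0.0779 | -0.32 48 0.0777 | -0.305 57 0.0775 | 
wrist base 12336 [ 443.5 -373.6] [60.5 71.7] 5.9 mean [ 444.2 -380.5   12.4]
plane [ 0.0004 -0.0006  0.0123] 12035
-0.41 1119 0.0765 | -0.395 1708 0.0762 | -0.38 1519 0.076 | -0.365 2872 0.078 | -0.35 441 0.0778 | -0.335 681 0.076 | -0.32 681 0.0758 | -0.305 0 None |
```

View pics/side3.png

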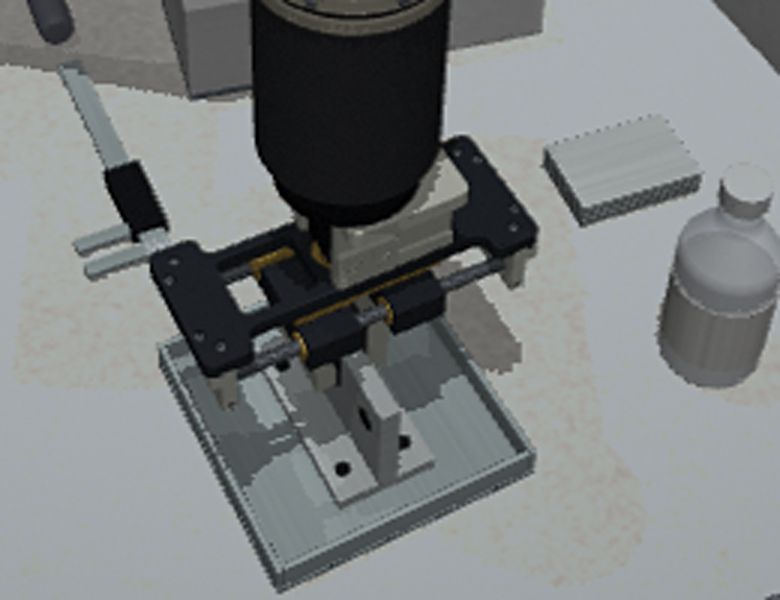

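View pics/scene3.png

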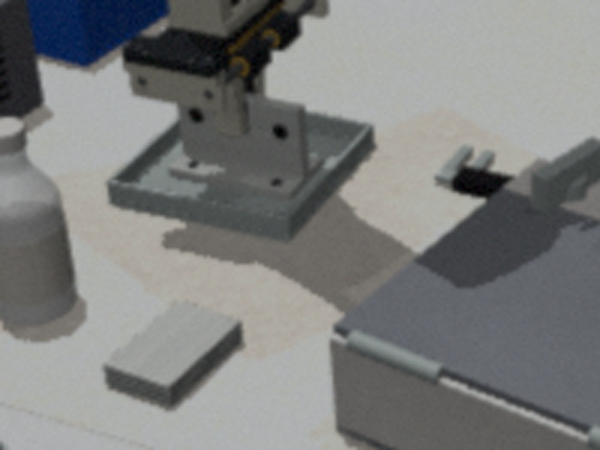

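View pics/wrist3.png

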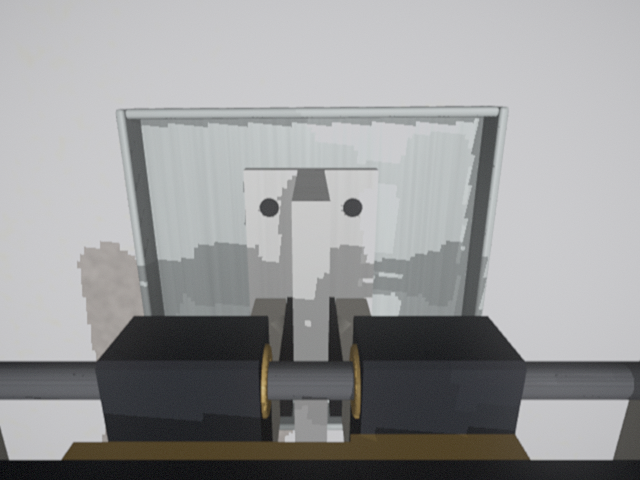

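The fixture is level with its base top at 0.012 m, so it's on the floor (it slid about 4 mm in the pads). Lower 1 mm, release and rise.

>>> play_rows(series=[[0,0,0,0.001,0],[20,0,0,0.001,0],[40,0,0,0.001,0],[60,0,0,0.001,0],[60,0,0,0.001,0],[60,0,0,0.001,0],[60,0,0,-0.015,0],[60,0,0,-0.045,0],[60,0,0,-0.08,0],[60,0,0,-0.1,0]])

```text
clock: 8.0
tool_pos: [0.4417, -0.3548, 0.2148]
orientation: [-179.9, -0.1, -84.2]
force: [0.6, -1.2, -0.3]
opening: 0.0526
```

Run:
```python
from h import *
from plant import get_obs,snapshot
o=get_obs()
s=snapshot("wrist"); P,C=cloud(s,o); cv2.imwrite("pics/w4.png",s["frame"][:,:,::-1])
rect(sel(P,(.38,.5),(-.42,-.29),(.009,.016)),"base");rect(sel(P,(.38,.5),(-.42,-.29),(.065,.08)),"web")
rel(.4705,-.0475,.16,-14)
s=snapshot("side"); P,C=cloud(s,o); cv2.imwrite("pics/s4.png",s["frame"][:,:,::-1])
rect(sel(P,(.42,.56),(.1,.2),(.1135,.119)),"wL");rect(sel(P,(.42,.56),(-.1,-.02),(.1135,.119)),"wR")
```

```text
base 9500 [ 441.4 -354. ] [ 60.1 110.4] 5.9 mean [ 441.8 -357.6   12.2]
web 3854 [ 441.4 -354. ] [ 12.  110.7] 5.8 mean [ 441.9 -358.5   74.1]
clock 8.05 pos [ 0.4427 -0.3554  0.2176] rpy [-179.69   -0.23  -84.15] F [ 1.4 -1.9  3.2] op 0.0525 j [-19.  14. -19.   0. -57.  25.]
move [-0.3035 -0.0589  0.0097] spin -70.2
wL 119 [488.  140.8] [18.  67.4] 81.3 mean [488.9 140.4 115.8]
wR 133 [464.1 -46.1] [18.6 54.7] 75.5 mean [464.6 -46.7 115.5]
```

View pics/s4.png

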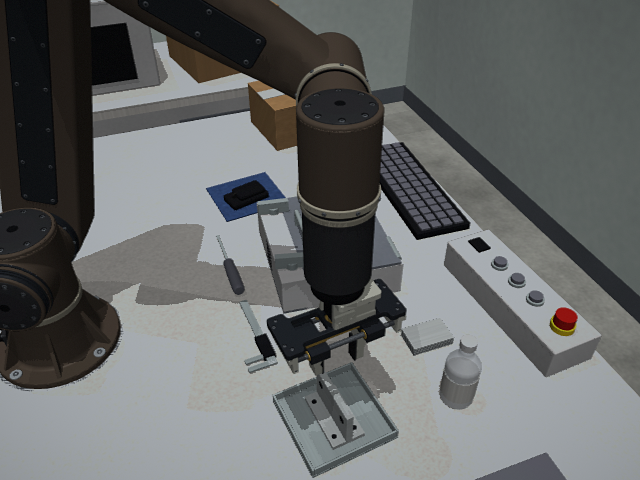

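The fixture stands upright and level in the tray at (0.441, −0.354), against the tray centre at (0.440, −0.356). Now to the right wing.

>>> play_rows(series=[[60,-0.02,-0.004,0,-6],[60,-0.055,-0.011,0,-13],[60,-0.09,-0.018,0,-20],[60,-0.13,-0.026,0,-28],[60,-0.17,-0.034,0,-36],[60,-0.21,-0.041,0,-44],[60,-0.245,-0.048,0,-52],[60,-0.28,-0.055,0,-60],[60,-0.298,-0.058,0,-67],[60,-0.303,-0.059,0,-70]])

```text
clock: 9.1
tool_pos: [0.469, -0.0451, 0.2117]
orientation: [180.0, 0.0, -13.8]
force: [0.1, -0.3, 0.4]
opening: 0.0525
```

Run:
```python
from h import *
from plant import get_obs,snapshot
o=get_obs()
s=snapshot("wrist"); P,C=cloud(s,o); cv2.imwrite("pics/w5.png",s["frame"][:,:,::-1])
rect(sel(P,(.42,.56),(-.1,-.01),(.1115,.118)),"wR");rect(sel(P,(.42,.56),(.1,.2),(.1115,.118)),"wL");
rel(.4705,-.0475,.108,-14)
```

```text
wR 3895 [470.6 -47.6] [14. 69.] 76.3 mean [472.7 -48.1 114.7]
wL 0
clock 9.15 pos [ 0.469  -0.0453  0.2116] rpy [ 1.800e+02  3.000e-02 -1.376e+01] F [-0.3  0.4 -0.1] op 0.0526 j [ 18.   5. -31.  -0. -54.  58.]
move [0.002  0.0018 0.0566] spin 0.2
```

View pics/w5.png

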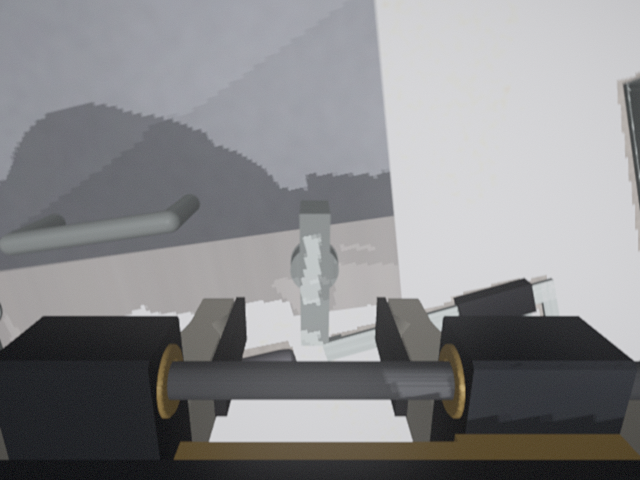

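The wing sits at column 315, vertical and centred between the fingers, at yaw −13.7° (about 8° already turned). Descend and grip.

>>> play_rows(series=[[60,0.002,0.002,0.015,0],[60,0.002,0.002,0.035,0],[60,0.002,0.002,0.048,0],[60,0.002,0.002,0.054,0],[60,0.002,0.002,0.054,0],[0,0.002,0.002,0.054,0],[0,0.002,0.002,0.054,0],[0,0.002,0.002,0.054,0],[0,0.002,0.002,0.054,0],[0,0.002,0.002,0.054,0]])

```text
clock: 10.15
tool_pos: [0.4712, -0.0482, 0.1586]
orientation: [-179.9, -0.1, -14.2]
force: [-0.9, 8.7, 1.8]
opening: 0.0233
```

>>> play_rows(series=[[0,0,0,0,0],[0,0,0,0,4],[0,0,0,0,10],[0,0,0,0,17],[0,0,0,0,24],[0,0,0,0,31],[0,0,0,0,38],[0,0,0,0,45],[0,0,0,0,50],[0,0,0,0,50]])

```text
clock: 11.15
tool_pos: [0.4707, -0.0488, 0.1586]
orientation: [-179.9, 0.0, -64.3]
force: [-1.3, 5.7, 3.8]
opening: 0.0232
```

Run:
```python
from h import *
rel(.4705,-.0475,.11,-95.6)
```

```text
clock 11.15 pos [ 0.4707 -0.0488  0.1586] rpy [-1.7993e+02  3.0000e-02 -6.4290e+01] F [-1.3  5.7  3.8] op 0.0232 j [ 18.   9. -34.  -0. -46.   8.]
move [-0.0012 -0.0003  0.0016] spin 31.3
```

Fingers stopped at 23 mm, not 14. They are probably on the round hub under the wing. Checking.

Run:
```python
from h import *
from plant import get_obs,snapshot
o=get_obs()
s=snapshot("wrist"); P,C=cloud(s,o); cv2.imwrite("pics/w6.png",s["frame"][:,:,::-1])
rect(sel(P,(.42,.56),(-.1,-.01),(.111,.118)),"wR")
d=dict(np.load("wrist0.npz"))
```

```text
wR 6018 [470.8 -47.7] [59.8 55.7] 73.2 mean [474.1 -54.7 114.5]
```

View pics/w6.png

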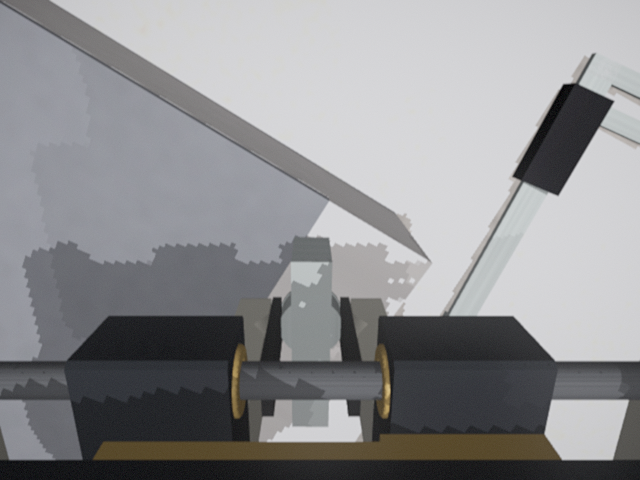

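The fingers clamp the round hub (about 23 mm), but the wing has turned with it: it's still vertical in the image at column 310. Continue to the stop and check.

>>> play_rows(series=[[0,0,0,0,5],[0,0,0,0,11],[0,0,0,0,17],[0,0,0,0,23],[0,0,0,0,28],[0,0,0,0,32],[0,0,0,0,34],[0,0,0,0,34]])

```text
clock: 12.0
tool_pos: [0.4703, -0.0488, 0.1586]
orientation: [180.0, 0.0, -98.1]
force: [-4.1, 5.6, 5.6]
opening: 0.0231
```

>>> play_rows(series=[[20,0,0,0,0],[40,0,0,0,0],[50,0,0,0,0],[50,0,0,-0.02,0],[50,0,0,-0.04,0],[50,0,0,-0.055,0],[50,0,0,-0.055,0]])

```text
clock: 12.7
tool_pos: [0.4718, -0.0493, 0.2152]
orientation: [-179.8, 0.1, -98.1]
force: [0.1, -0.1, -0.1]
opening: 0.0435
```

Run:
```python
from h import *
from plant import get_obs,snapshot
o=get_obs()
s=snapshot("wrist"); P,C=cloud(s,o); cv2.imwrite("pics/w7.png",s["frame"][:,:,::-1])
rect(sel(P,(.42,.56),(-.1,-.0),(.112,.118)),"wR")
q=sel(P,(.455,.486),(-.065,-.03),(.08,.13)); print(np.histogram(q[:,2],bins=np.arange(.08,.12,.003)))
rel(.489,.1415,.17,-11)
```

```text
wR 3746 [470.8 -47.1] [68.9 14.1] 84.4 mean [470.5 -49.4 114.6]
(array([   0,  896,  155,   22,   25,   79,  411,    0,    0,    0,   12,
       1871,   23]), array([0.08 , 0.083, 0.086, 0.089, 0.092, 0.095, 0.098, 0.101, 0.104,
       0.107, 0.11 , 0.113, 0.116, 0.119]))
clock 12.75 pos [ 0.4711 -0.0493  0.2139] rpy [-1.7988e+02  5.0000e-02 -9.8180e+01] F [ 0.8  0.5 -0.3] op 0.0437 j [ 18.   5. -30.   0. -54. -26.]
move [-0.1914  0.0094 -0.0029] spin -87.2
```

View pics/w7.png

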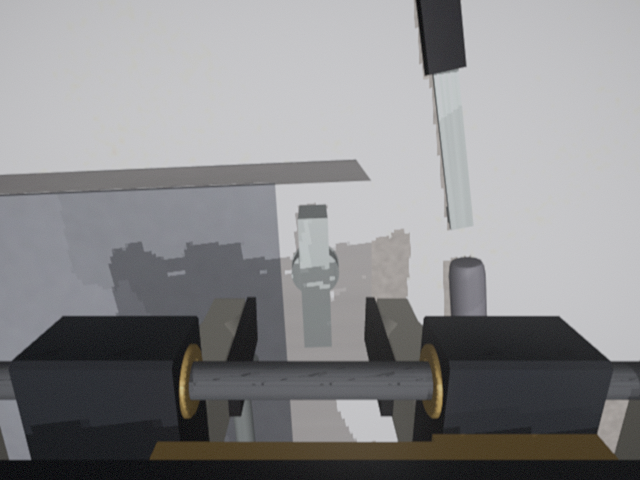

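The right wing is now at 84.4°, exactly along the box's y axis, so it's at its stop. Now the left wing.

>>> play_rows(series=[[60,-0.01,0,0,-7],[60,-0.03,0.001,0,-15],[60,-0.05,0.002,0,-23],[60,-0.075,0.004,0,-31],[60,-0.1,0.005,0,-39],[60,-0.125,0.006,0,-47],[60,-0.15,0.007,0,-55],[60,-0.17,0.008,0,-63],[60,-0.185,0.009,0,-71],[60,-0.191,0.009,0,-79]])

```text
clock: 13.75
tool_pos: [0.4887, 0.142, 0.212]
orientation: [179.9, 0.1, -18.8]
force: [0.6, -0.4, -0.5]
opening: 0.0531
```

>>> play_rows(series=[[60,0,0,0,-7],[60,0,0,0,-7]])

```text
clock: 13.95
tool_pos: [0.4885, 0.141, 0.212]
orientation: [179.9, 0.1, -12.1]
force: [-0.7, -0.2, 0.2]
opening: 0.0519
```

Run:
```python
from h import *
from plant import get_obs,snapshot
o=get_obs()
s=snapshot("wrist"); P,C=cloud(s,o); cv2.imwrite("pics/w8.png",s["frame"][:,:,::-1])
rect(sel(P,(.42,.56),(.1,.2),(.112,.118)),"wL");
rel(.489,.1415,.110,-11)
```

```text
wL 3887 [489.3 141.5] [14.  69.1] 80.9 mean [491.5 141.1 114.7]
clock 14.0 pos [0.4886 0.1408 0.2122] rpy [ 1.7994e+02  6.0000e-02 -1.2330e+01] F [ 0.1 -0.5 -0.4] op 0.0526 j [ 38.   9. -26.  -0. -55.  39.]
move [ 0.0004 -0.0008  0.0552] spin -1.3
```

View pics/w8.png

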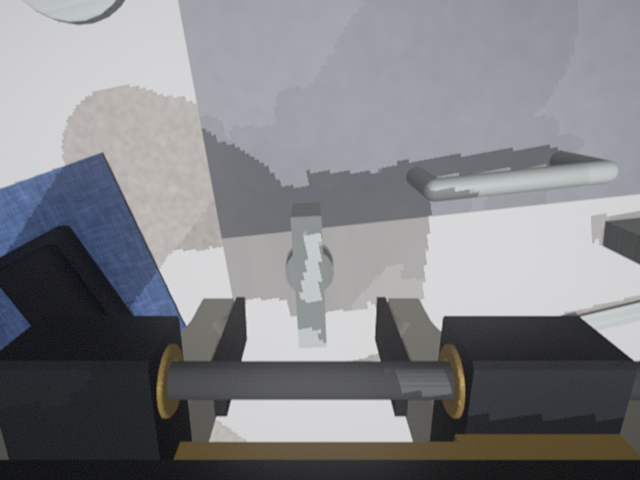

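The left wing is at column 308, yaw −9.1°. Align, descend, grip and turn.

>>> play_rows(series=[[60,0.001,-0.001,0.015,-3],[60,0.001,-0.001,0.035,-3],[60,0.001,-0.001,0.048,-3],[60,0.001,-0.001,0.053,-3],[60,0.001,-0.001,0.053,-3],[0,0.001,-0.001,0.053,-3],[0,0.001,-0.001,0.053,-3],[0,0.001,-0.001,0.053,-3],[0,0.001,-0.001,0.053,-3],[0,0.001,-0.001,0.053,-3]])

```text
clock: 15.0
tool_pos: [0.4901, 0.1414, 0.1605]
orientation: [180.0, -0.0, -9.2]
force: [0.2, -2.2, 2.9]
opening: 0.0227
```

>>> play_rows(series=[[0,0,0,0,0],[0,0,0,0,4],[0,0,0,0,10],[0,0,0,0,17],[0,0,0,0,24],[0,0,0,0,31],[0,0,0,0,38],[0,0,0,0,45],[0,0,0,0,50],[0,0,0,0,50]])

```text
clock: 16.0
tool_pos: [0.4897, 0.1408, 0.1604]
orientation: [179.9, -0.0, -59.4]
force: [-0.9, -6.0, 7.6]
opening: 0.0229
```

>>> play_rows(series=[[0,0,0,0,5],[0,0,0,0,11],[0,0,0,0,17],[0,0,0,0,23],[0,0,0,0,29],[0,0,0,0,34],[0,0,0,0,39],[0,0,0,0,39]])

```text
clock: 16.8
tool_pos: [0.4891, 0.1407, 0.1604]
orientation: [179.9, -0.1, -98.3]
force: [-3.8, -3.7, 8.6]
opening: 0.0229
```

>>> play_rows(series=[[20,0,0,0,0],[40,0,0,0,0],[50,0,0,0,0],[50,0,0,-0.02,0],[50,0,0,-0.04,0],[50,0,0,-0.055,0],[50,0,0,-0.055,0]])

```text
clock: 17.5
tool_pos: [0.4912, 0.1427, 0.2172]
orientation: [-179.8, 0.2, -98.2]
force: [0.4, -0.4, 0.3]
opening: 0.0438
```

Run:
```python
from h import *
from plant import get_obs,snapshot
o=get_obs()
s=snapshot("wrist"); P,C=cloud(s,o); cv2.imwrite("pics/w9.png",s["frame"][:,:,::-1])
rect(sel(P,(.42,.56),(.1,.2),(.112,.118)),"wL")
rect(sel(P,(.48,.56),(-.02,.1),(.118,.135)),"handle")
rel(.5205,.0425,.165,-95.6)
```

```text
wL 3730 [489.6 141.7] [68.7 14. ] 84.4 mean [489.3 139.7 114.6]
handle 4256 [521.6  50.1] [67.1 10.3] 84.2 mean [520.6  47.9 124. ]
clock 17.55 pos [0.4906 0.1424 0.2159] rpy [-1.7991e+02  1.2000e-01 -9.8200e+01] F [-0.4 -0.7 -0.6] op 0.044 j [ 38.   9. -26.  -0. -55. -46.]
move [ 0.0946 -0.0439  0.0038] spin -2.6
```

View pics/w9.png

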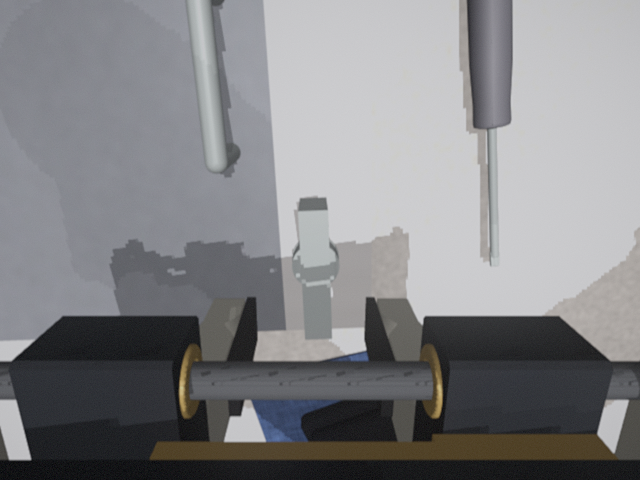

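Both wings are along the box's y axis now (84.4°). Next, over the handle.

>>> play_rows(series=[[50,0.02,-0.01,0,-1],[50,0.045,-0.021,0,-2],[50,0.07,-0.033,0,-2.6],[50,0.088,-0.041,0,-2.6],[50,0.095,-0.044,0,-2.6],[50,0.095,-0.044,0,-2.6]])

```text
clock: 18.15
tool_pos: [0.5199, 0.0408, 0.2143]
orientation: [179.9, -0.0, -95.7]
force: [-0.5, 0.1, 0.1]
opening: 0.0442
```

Run:
```python
from h import *
from plant import get_obs,snapshot
o=get_obs()
s=snapshot("wrist"); P,C=cloud(s,o); cv2.imwrite("pics/w10.png",s["frame"][:,:,::-1])
rect(sel(P,(.48,.56),(-.02,.1),(.118,.135)),"handle")
rel(.521,.0425,.126,-95.6)
a=np.radians(12.97)
for th in range(0,100,5):
    t=a+np.radians(th); print(th, round(-(178-182.66*np.cos(t)),1), round(-(182.66*np.sin(t)-41),1))
```

```text
handle 3189 [520.7  40.3] [76.6  9.9] 84.7 mean [520.3  37.2 124. ]
clock 18.2 pos [0.5199 0.0414 0.2145] rpy [ 1.7995e+02 -1.0000e-02 -9.5660e+01] F [ 0.5  0.2 -0.1] op 0.0436 j [ 26.  10. -25.  -0. -55. -32.]
move [-0.0012 -0.001   0.0415] spin -0.1
0 -0.0 0.0
5 -4.3 -15.4
10 -9.8 -30.3
15 -16.7 -44.7
20 -24.8 -58.4
25 -34.0 -71.4
30 -44.3 -83.5
35 -55.7 -94.7
40 -68.0 -104.8
45 -81.1 -113.9
50 -95.0 -121.7
55 -109.5 -128.3
60 -124.5 -133.7
65 -139.9 -137.6
70 -155.6 -140.3
75 -171.5 -141.5
80 -187.5 -141.4
85 -203.3 -139.9
90 -219.0 -137.0
95 -234.4 -132.7
```

View pics/w10.png

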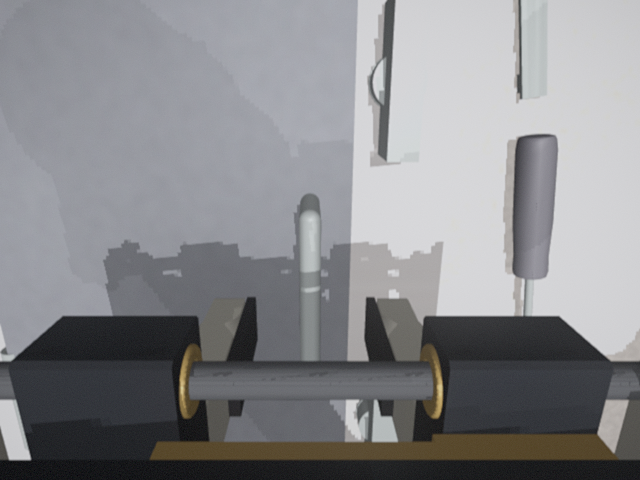

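The bar runs vertically at column 310, midway between the fingers. Descend and grip.

>>> play_rows(series=[[50,-0.001,-0.001,0.015,0],[50,-0.001,-0.001,0.03,0],[50,-0.001,-0.001,0.041,0],[50,-0.001,-0.001,0.041,0],[0,-0.001,-0.001,0.041,0],[0,-0.001,-0.001,0.041,0],[0,-0.001,-0.001,0.041,0],[0,-0.001,-0.001,0.041,0],[0,-0.001,-0.001,0.041,0],[0,-0.001,-0.001,0.041,0]])

```text
clock: 19.2
tool_pos: [0.5206, 0.0424, 0.1744]
orientation: [179.9, 0.0, -95.6]
force: [-5.0, 2.6, 4.3]
opening: 0.0089
```

>>> play_rows(series=[[0,0,-0.001,-0.004,0],[0,0,-0.003,-0.01,0],[0,0,-0.0045,-0.0155,0],[0,0,-0.007,-0.023,0],[0,0,-0.01,-0.03,0],[0,0,-0.013,-0.0375,0],[0,0,-0.0165,-0.0445,0],[0,0,-0.0165,-0.0445,0]])

```text
clock: 20.0
tool_pos: [0.5368, 0.0407, 0.2193]
orientation: [179.9, -0.0, -95.6]
force: [-7.8, 4.7, 4.5]
opening: 0.0092
```

Run:
```python
from h import *
from plant import get_obs,snapshot
rel(.5205,.0425,.126,-95.6)
s=snapshot("side"); cv2.imwrite("pics/s11.png",s["frame"][:,:,::-1])
```

```text
clock 20.0 pos [0.5368 0.0407 0.2193] rpy [ 1.7987e+02 -1.0000e-02 -9.5620e+01] F [-7.8  4.7  4.5] op 0.0092 j [ 25.  11. -22.  -0. -56. -31.]
move [-0.0002  0.0163  0.0463] spin -0.0
```

View pics/s11.png

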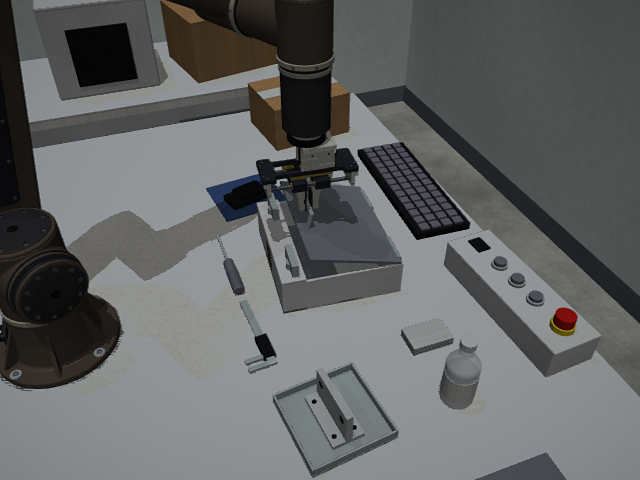

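The lid is rising, now about 15° with roughly 10 N. Continue along the arc to 45°.

>>> play_rows(series=[[0,0,-0.004,-0.0065,0],[0,0,-0.008,-0.0135,0],[0,0,-0.0125,-0.0203,0],[0,0,-0.0173,-0.0267,0],[0,0,-0.0276,-0.0388,0],[0,0,-0.039,-0.05,0],[0,0,-0.0513,-0.0601,0],[0,0,-0.0644,-0.0692,0],[0,0,-0.0644,-0.0692,0]])

```text
clock: 20.95
tool_pos: [0.6018, 0.0342, 0.2917]
orientation: [-180.0, -0.0, -95.6]
force: [-13.3, 4.6, 20.6]
opening: 0.009
```

```bash
cat > lid.py <<'E'
from h import *
from plant import get_obs,snapshot
import sys
rel(.5205,.0425,.126,-95.6); o=get_obs()
ax=np.array([.9952,-.0976]); ay=np.array([.0976,.9952]); O=np.array([.598,.0352])
for n in ["side","scene"]:
    s=snapshot(n); cv2.imwrite(f"pics/{n}_{sys.argv[1]}.png",s["frame"][:,:,::-1]); P,_=cloud(s,o)
    b=np.c_[(P[:,:2]-O)@ax,(P[:,:2]-O)@ay,P[:,2]]
    for lo,hi in [(-.138,-.06),(.06,.138)]:
        q=b[(b[:,1]>lo)&(b[:,1]<hi)&(b[:,0]>-.09)&(b[:,0]<.16)&(b[:,2]>.1)&(b[:,2]<.35)]
        if len(q)>40:
            l=cv2.fitLine(q[:,[0,2]].astype(np.float32),cv2.DIST_HUBER,0,.001,.001).ravel()
            print(n,len(q),"angle",round(np.degrees(np.arctan2(l[1],-l[0]))%180,1),"top z",q[:,2].max().round(3))
E
python3 lid.py 12
```

```text
clock 20.95 pos [0.6018 0.0342 0.2917] rpy [-1.7997e+02 -3.0000e-02 -9.5560e+01] F [-13.3   4.6  20.6] op 0.009 j [ 22.  14.  -9.   0. -67. -27.]
move [-0.0004  0.0818  0.1186] spin 0.0
side 994 angle 45.2 top z 0.229
side 410 angle 45.0 top z 0.23
scene 3044 angle 45.2 top z 0.227
scene 4114 angle 45.1 top z 0.228
```

View pics/side_12.png

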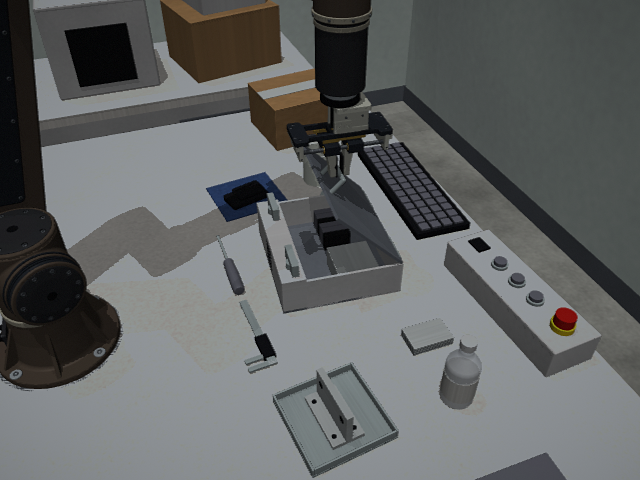

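The picture and fits agree on 45°. Vertical force of 20 N suggests my radius is slightly small, so I'll bias up 2 mm and continue.

>>> play_rows(series=[[0,0,-0.006,-0.0055,0],[0,0,-0.0139,-0.0098,0],[0,0,-0.021,-0.0132,0],[0,0,-0.0284,-0.0164,0],[0,0,-0.036,-0.0192,0],[0,0,-0.0434,-0.0218,0],[0,0,-0.051,-0.024,0],[0,0,-0.0588,-0.0257,0]])

```text
clock: 21.85
tool_pos: [0.6598, 0.0282, 0.3157]
orientation: [180.0, -0.0, -95.6]
force: [-7.2, 0.9, 7.0]
opening: 0.0087
```

```bash
python3 lid.py 13
```

```text
clock 21.85 pos [0.6598 0.0282 0.3157] rpy [ 1.7999e+02 -5.0000e-02 -9.5580e+01] F [-7.2  0.9  7. ] op 0.0087 j [ 19.  18.   1.   0. -72. -25.]
move [-0.0008  0.14    0.1427] spin 0.0
side 176 angle 65.4 top z 0.265
scene 2869 angle 65.5 top z 0.254
scene 4364 angle 65.4 top z 0.266
```

View pics/scene_13.png

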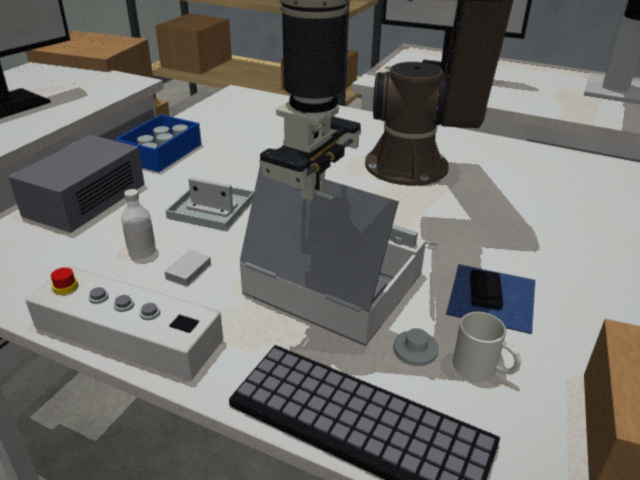

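Lid at 65.4°, forces low. On to 90°.

>>> play_rows(series=[[0,0,-0.008,-0.0015,0],[0,0,-0.0157,-0.003,0],[0,0,-0.0235,-0.004,0],[0,0,-0.0316,-0.0045,0],[0,0,-0.0395,-0.0045,0],[0,0,-0.0476,-0.0045,0],[0,0,-0.0555,-0.0038,0],[0,0,-0.0634,-0.003,0],[0,0,-0.0712,-0.0015,0],[0,0,-0.0785,0,0]])

```text
clock: 22.95
tool_pos: [0.7391, 0.0201, 0.3143]
orientation: [-179.9, -0.1, -95.6]
force: [-3.5, -2.5, 5.5]
opening: 0.0091
```

```bash
python3 lid.py 14
```

```text
clock 22.95 pos [0.7391 0.0201 0.3143] rpy [-1.7995e+02 -6.0000e-02 -9.5620e+01] F [-3.5 -2.5  5.5] op 0.0091 j [ 17.  26.  12.   0. -76. -22.]
move [-0.001   0.2199  0.1411] spin -0.0
side 1353 angle 90.2 top z 0.282
side 659 angle 90.3 top z 0.28
scene 1841 angle 90.6 top z 0.222
scene 3796 angle 90.6 top z 0.283
```

View pics/side_14.png

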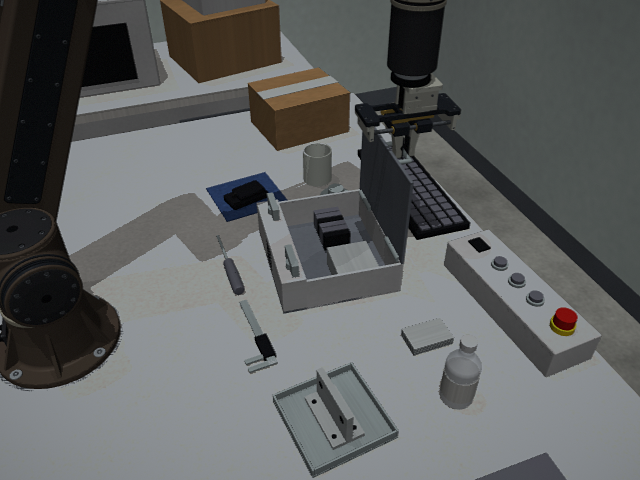

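The lid stands at about 90°. Open slightly, only a few mm clearance each side of the bar, and rise straight up.

>>> play_rows(series=[[10,0,0,0,0],[18,0,0,0,0],[18,0,0,0,0],[18,0,0,0,0],[18,0,0,-0.01,0],[18,0,0,-0.025,0],[18,0,0,-0.045,0],[18,0,0,-0.07,0],[18,0,0,-0.09,0],[18,0,0,-0.09,0]])

```text
clock: 24.05
tool_pos: [0.7392, 0.021, 0.4094]
orientation: [-179.6, 0.1, -95.6]
force: [0.2, -0.8, 0.5]
opening: 0.0156
```

```bash
python3 lid.py 15
python3 - <<'E'
from h import *
from plant import get_obs,snapshot
P=np.vstack([cloud(snapshot(n))[0] for n in ["scene","side"]])
rect(sel(P,(.38,.5),(-.42,-.29),(.065,.08)),"web");rect(sel(P,(.42,.56),(.1,.2),(.106,.119)),"wL");rect(sel(P,(.42,.56),(-.1,-.01),(.106,.119)),"wR")
rect(sel(P,(.6,.75),(-.31,-.2),(.01,.03)),"blanks");rect(sel(P,(.6,.75),(.3,.45),(.08,.1)),"mug");rect(sel(P,(.34,.42),(-.25,.25),(.008,.05)),"tools")
E
```

```text
clock 24.05 pos [0.7392 0.021  0.4094] rpy [-1.7957e+02  9.0000e-02 -9.5580e+01] F [ 0.2 -0.8  0.5] op 0.0156 j [ 17.  24.  21.   0. -86. -22.]
move [2.000e-04 2.215e-01 2.348e-01] spin 0.0
side 1346 angle 90.5 top z 0.283
side 900 angle 90.5 top z 0.282
scene 2943 angle 90.6 top z 0.282
scene 3795 angle 90.6 top z 0.283
web 813 [ 440.6 -353.2] [ 21.6 113.1] 5.8 mean [ 441.  -355.7   73.3]
wL 421 [489.6 141.4] [73.2 21.7] 87.2 mean [490.1 140.6 113.8]
wR 202 [469.5 -46.8] [71.9 14.9] 84.2 mean [468.4 -51.5 114.3]
blanks 1974 [ 676.  -253.1] [59.9 89. ] 88.8 mean [ 676.4 -253.6   20.2]
mug 916 [671.9 350.3] [82.2 77.5] 34.4 mean [673.7 351.4  87.3]
tools 1173 [365.2 -10.6] [405.7  45.9] 89.4 mean [365.9 -55.1  15.7]
```

View pics/side_15.png

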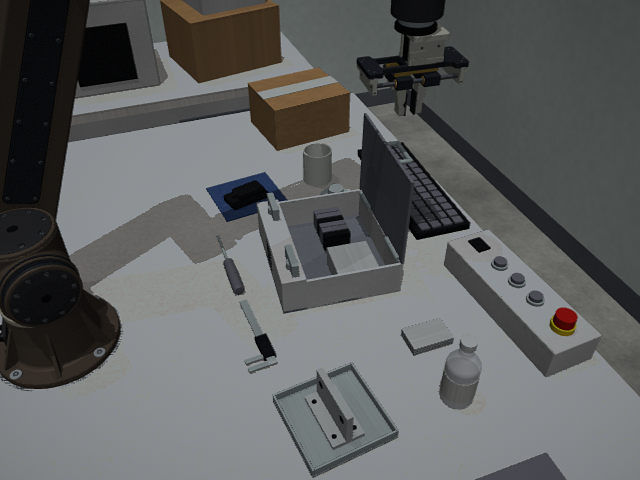

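View pics/scene_15.png

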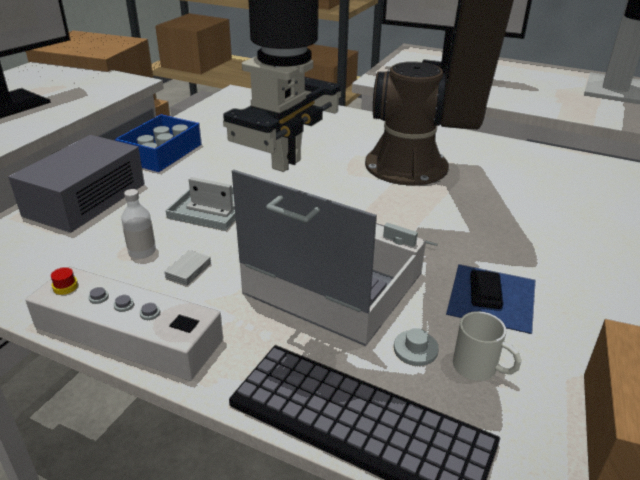

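Both views show the lid upright with the gripper clear above it, the fixture upright in the tray, both wings along the ledge, and everything else in place. Handing in.

```bash
python3 -c "
from plant import close_job
print(close_job())"
```

```text
the job is handed in; nothing more can be done
None
```

The job is handed in at about 24 s of the 72 s, in the order asked; the hand-in itself reports no verdict.

**Done:**
- **Fixture:** it stands upright and level on the tray floor, within about 2 mm of the tray's centre.
- **Wing fasteners:** both were turned clockwise to their stops. From directly above they lay at 84.4°, exactly along the box's y axis.
- **Lid:** it was swung up by its handle and measured 90.5° after release. It stayed there with the gripper clear above it and the tool force near zero.

**Last checks:** the mug and blanks measured within about 1.5 mm of where they began, and the driver and caliper to within about 6 mm as one rough group fit. The bottle, flange and mouse looked unmoved in the final pictures but were not measured again.

**What did not go as expected:**
- The fixture slid about 4 mm down in the pads, so it touched the tray floor early, with a push of about 31 N up and 14 N sideways.
- The fingers closed on the wings' 23 mm round hubs rather than the 14 mm wings, but both wings turned with them.
- The force at the handle reached about 25 N near 45°, so I raised the arc by 2 mm.
- The last oblique fit of the left wing read 87.2°, against 84.4° from the closer overhead view, which I trust more.

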